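# Find the loaded specimen box and pack it

### The arm

A 6-joint arm with a two-finger parallel gripper is mounted at the origin on the work surface. World frame = base frame: x ahead of the robot, y to its left, z up, the work surface at z = 0. Lengths are in m, angles in rad, forces in N, time in s.
With the tool pointing down it reaches from about 0.3 to 0.775 m from the base axis. Payload 14.6 kg.
Tool frame: the origin (TCP) lies midway between the tips of the shut fingers; the grasp point (between the pads) lies 19 mm behind it (ctrl.pinch_z is the distance from the TCP to the grasp point, in m); z points along the fingers, y is the line along which they close (so a half turn about z gives the same grasp; the last joint's range is limited). The gripper opens to 94 mm and grips with 3 to 60 N. Pads are 16 mm wide; open, the fingers measure 119 mm over their backs; the gripper's body (75 mm by 177 mm) begins 78 mm behind the grasp point.
Start: joints at [-1.201, 0.3, 1.521, -0, 1.321, -0.067], TCP at [0.233, -0.498, 0.205] pointing down, gripper open.
Joint ranges: [-3.03, 3.03], [-0.79, 2.21], [0.23, 2.52], [-1.04, 4.18], [0, 3.07], [-2.55, 2.55]. Speed limits (rad/s): [2.22, 2.22, 2.57, 3.14, 3.14, 3.14].

### API

Orientations are given as [roll, pitch, yaw] about the fixed x, y, z axes, in that order (R = Rz(yaw) Ry(pitch) Rx(roll)).
In Python, from station import ctrl gives the robot as it stands.
- The arm moves only by the tool jog_arm, never from a script. Its argument "motion" is a list of rows, each a list of 7 numbers: the shift along the tool's x, y, z in m, then the turn, a rotation vector about the tool's x, y, z in rad, then the opening, from -1 (shut) to 1 (fully open). In form: [[tx, ty, tz, rx, ry, rz, gripper], ...]. A call has 1 to 5 rows; each row shifts and turns the commanded pose from where the row before left it, along the tool's axes as they then stand; what a row does not reach is not made up. A row lasts 1/10 s, in which the tool goes at most 50 mm and 8.59 degrees, less where a joint would pass 70% of its speed; a pose out of reach is approached as far as the arm can. A call is refused whole if a number of a shift passes 0.05 or a number of a turn 0.15, either way. A call with a gripper value outside its range is refused whole. The fingers move at their own pace and stop on an object; "squeeze" is the grip in N (left out, the last holds). Time passes only in rows, so rows that do not move let the fingers close. It gives the time, the measured TCP pose, the force, the opening and the grip force at its end, in the units of the state.
- ctrl.get_obs(): the state, without advancing time (a new reading comes with each control period).
- ctrl.camera(name): name is "side" or "top" or "wrist"; returns the picture (400x640x3 uint8, red, green, blue); there is no depth.
- ctrl.camera_model(name): a dict with "intrinsics" (3x3 intrinsics, pixels), "rvec" (rotation vector, rad) and "tvec" (3), from world to camera coordinates, as OpenCV has them. Camera axes: x right, y down, z forward; pixel columns grow to the right and rows downward; lengths in m; the calibration is good to about 2 mm. A picture is of the moment at which its call begins: read the wrist's pose just before it. camera_model takes no time and is no camera call; for the wrist camera it gives the pose at the moment of the call.
- ctrl.hand_in(): hands the job in; it is judged then, once.
The state is a dict: "time_s": time; "qpos": joint angles; "joint_vel": joint speeds; "tau": joint torques, N m; "ee_pos": TCP position; "eef_rot": TCP orientation; "force": force on the tool from outside, world axes, zero at the start; "moment": the same for the moment, N m; "grip_width": finger opening in m; "grip_force": force on a finger pad.
Only numpy, scipy, OpenCV 4.12 (cv2) and the standard library are available. Lean on these libraries where they do the work, as an engineer would, in place of code of your own. Each camera call takes 0.05 s, during which the arm holds its last target. There are 200 camera calls.

### The job

Three identical closed boxes stand on the newspaper; only one still has its mineral specimen in it and so is clearly heavier. Working from the robot's left to its right, lift each box well clear of the paper to feel its weight; then set the heavy one upright, flat on the floor of the empty long bay of the wooden tray, and leave the two light ones standing upright on the newspaper. Put the boxes down rather than dropping or tipping them, and do not disturb the jar, the cup or the brush.

Things in the scene. Friction and masses are not known exactly. Their poses are not given: they have to be found in the camera images.
- box1_center (a point): Closed cardboard specimen box, 120 mm long (own x) by 60 mm wide (own y) by 80 mm high (z up), lid taped on, one of three that look the same. This point is its centre, 40 mm above its underside. An empty one weighs about 135 g; the one with a mineral specimen weighs 450 to 700 g. The contents sit at the middle and may shift a millimetre or two. This is the leftmost box (greatest y).
- box2_center (a point): Closed cardboard specimen box, 120 mm long (own x) by 60 mm wide (own y) by 80 mm high (z up), lid taped on, one of three that look the same. This point is its centre, 40 mm above its underside. An empty one weighs about 135 g; the one with a mineral specimen weighs 450 to 700 g. The contents sit at the middle and may shift a millimetre or two. This is the middle box.
- box3_center (a point): Closed cardboard specimen box, 120 mm long (own x) by 60 mm wide (own y) by 80 mm high (z up), lid taped on, one of three that look the same. This point is its centre, 40 mm above its underside. An empty one weighs about 135 g; the one with a mineral specimen weighs 450 to 700 g. The contents sit at the middle and may shift a millimetre or two. This is the rightmost box (least y).
- newspaper: Flat sheet of newsprint fixed to the table, 260 mm (own x) by 500 mm (own y), 3 mm thick; origin at the centre of its underside, z up. The three boxes stand on it in a row along its y, long sides roughly along its x, about 155 mm apart.
- tray: Shallow pale wooden tray fixed to the table, 236 mm long (own x) by 86 mm wide (own y); walls 6 mm thick whose tops are 22 mm above the table, floor 6 mm thick. Origin at the centre of its underside. A cross wall divides it into a short bay at its -x end, holding a jar, and an empty long bay at its +x end. The walls stand closer to a box in the bay than a finger's thickness, so fingers must stay above them.
- bay (a point): Centre of the floor of the tray's empty long bay, 6 mm above the table and 45 mm from the tray's origin along the tray's +x; axes are the tray's. The bay measures 134 mm (x) by 74 mm (y) inside: a box fits with its long side along x with 7 mm to spare all round; either way round will do.
- jar: Bystander: closed glass jar with steel cap, 60 mm across, 75 mm high, standing in the tray's short bay; origin at the centre of its underside.
- cup: Bystander: blue mug, 84 mm across, 85 mm high, on the table beyond the boxes; origin at the centre of its underside.
- brush: Bystander: hand brush 200 mm long lying on the table beyond the boxes; origin on its underside.
There are look-alikes about, which are no part of the job. Leave any orange look-alike of the part that bears box2_center alone. What is shaped like the part that bears box1_center but yellow is not meant.

How it is judged:
By the outcome, as a careful person would: the job done as asked, in the order asked, and still so for the second after the job is handed in, with the robot touching nothing.
It also fails if it takes over 72 s, if anything falls off the work surface, if the arm or the gripper's body presses on something with over 40 N, if the wrist force passes 120 N, or if a joint passes its speed limit or range.

## Working session

There is one attempt and no reset: what is moved stays moved. The work goes in short steps, Python scripts to look and compute and a tool call to move; the robot and the scene stay as the last step left them, time stands still between calls to the robot, and variables do not carry over. Pictures are saved under pics/ and viewed, at most 10 in all, crops included, and the job is handed in when it is done.

Besides the shell and the picture viewer there is one more tool, called by a JSON object that holds its "name" and its "arguments", one argument or row to a line. jog_arm: Moves the arm, as the interface text tells. Its arguments: {"type":"object","properties":{"motion":{"type":"array"},"squeeze":{"type":"number"}},"required":["motion"]}

```bash
mkdir -p pics; ls; cat > h.py <<'E'
import numpy as np, cv2
from station import ctrl
from scipy.spatial.transform import Rotation as R
def save(cam,fn):
    im=ctrl.camera(cam); cv2.imwrite('pics/'+fn,im[:,:,::-1]); return im
def ray(cam,px,z):
    m=ctrl.camera_model(cam); K=np.array(m['intrinsics'],float); Rm=cv2.Rodrigues(np.array(m['rvec'],float))[0]; t=np.array(m['tvec'],float).ravel()
    c=-Rm.T@t; out=[]
    for p in np.atleast_2d(px):
        d=Rm.T@np.linalg.solve(K,[p[0],p[1],1]); out.append(c+d*(z-c[2])/d[2])
    return np.array(out)
def proj(cam,P):
    m=ctrl.camera_model(cam)
    return cv2.projectPoints(np.array(P,float).reshape(-1,1,3),np.array(m['rvec'],float),np.array(m['tvec'],float),np.array(m['intrinsics'],float),None)[0].reshape(-1,2)
E
python3 - <<'E'
from h import *
save('top','top0.png'); save('side','side0.png')
o=ctrl.get_obs(); print({k:np.round(v,3) for k,v in o.items()}, ctrl.pinch_z)
print(-cv2.Rodrigues(np.array(ctrl.camera_model('top')['rvec']))[0].T@np.ravel(ctrl.camera_model('top')['tvec']))
E
```

```text
pics
{'time_s': np.float64(0.1), 'qpos': array([-1.201,  0.3  ,  1.522, -0.   ,  1.321, -0.067]), 'joint_vel': array([-0.001, -0.001,  0.   ,  0.001, -0.002, -0.001]), 'tau': array([ 3.0000e-03, -5.3265e+01, -3.5328e+01,  7.1000e-02,  2.3000e-02,
       -0.0000e+00]), 'ee_pos': array([ 0.233, -0.498,  0.205]), 'eef_rot': array([-3.141, -0.   ,  0.437]), 'force': array([ 0.841, -0.655, -0.168]), 'moment': array([-0.033,  0.032,  0.018]), 'grip_force': np.float64(0.0), 'grip_width': np.float64(0.094)} 0.0188
[0.44067938 0.02696453 1.18993834]
```

View pics/top0.png

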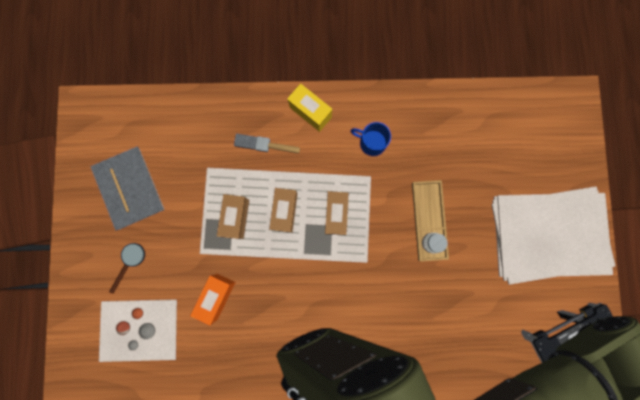

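View pics/side0.png

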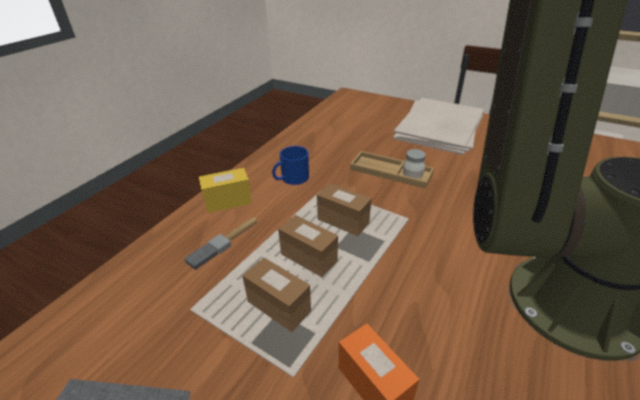

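The three brown boxes on the newspaper in the top view, at about (232,216), (284,210) and (337,213), are the ones meant. The orange box at (212,299) and the yellow one at (310,105) are the excluded look-alikes. The tray is at (431,221) with the jar at (434,243), so its empty bay is the far end. I'll confirm with an enlarged crop.

```bash
python3 - <<'E'
from h import *
im=cv2.imread('pics/top0.png')[160:275,195:455]
cv2.imwrite('pics/crop0.png',cv2.resize(im,None,fx=3,fy=3,interpolation=cv2.INTER_CUBIC))
E
```

```text
(no output)
```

View pics/crop0.png

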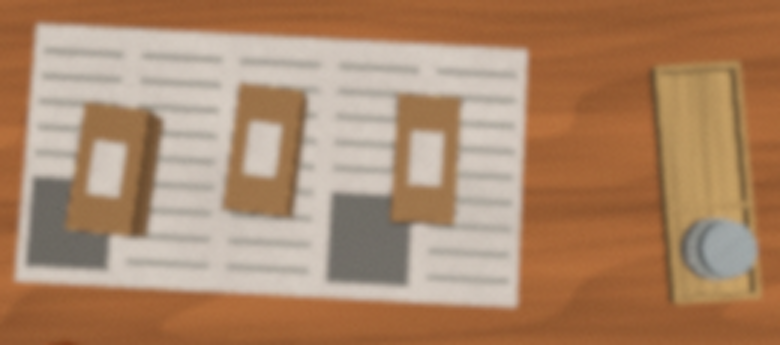

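```bash
python3 - <<'E'
from h import *
def go(n,c,z):
    c=np.array(c,float)/3+[195,160]; w=ray('top',c,z)[:,:2]
    e=w[0]+w[1]-w[2]-w[3]; s=w[0]+w[3]-w[1]-w[2]
    print(n,w.mean(0).round(4),'len',(np.linalg.norm(e)/2).round(4),'wid',(np.linalg.norm(s)/2).round(4),'yaw',np.degrees(np.arctan2(e[1],e[0])).round(1)); return w
go('b1',[(86,102),(148,109),(130,235),(67,229)],.083)
go('b2',[(240,86),(303,92),(290,216),(225,210)],.083)
go('b3',[(398,94),(462,97),(456,224),(391,221)],.083)
w=go('tray',[(655,66),(740,61),(760,297),(673,302)],.022)
c=w.mean(0);e=w[0]+w[1]-w[2]-w[3];print('bay',c+.045*e/np.linalg.norm(e))
go('paper',[(38,24),(527,48),(517,306),(16,280)],.003)
E
```

```text
b1 [0.523  0.2909] len 0.1198 wid 0.059 yaw -8.2
b2 [0.5363 0.1437] len 0.1176 wid 0.0605 yaw -7.1
b3 [ 0.5253 -0.0087] len 0.12 wid 0.0608 yaw -4.4
tray [ 0.5021 -0.2882] len 0.2347 wid 0.0858 yaw 1.7
bay [ 0.54708483 -0.28691868]
paper [0.5305 0.1421] len 0.2599 wid 0.4994 yaw -4.3
```

{"name": "jog_arm", "arguments": {
  "motion": [
    [0,0,0,0,0,0.145,1],
    [0,0,0,0,0,0.145,1],
    [0,0,0,0,0,0.145,1],
    [0,0,0,0,0,0.145,1]
  ],
  "squeeze": 25
}}

```text
time_s: 0.5
ee_pos: [0.2326, -0.4982, 0.2051]
eef_rot: [-3.141, 0.0, -0.149]
force: [-0.2, 0.0, -0.4]
grip_width: 0.0939
grip_force: 0.0
```

{"name": "jog_arm", "arguments": {
  "motion": [
    [0.0087,-0.041,0,0,0,0,1],
    [0.0087,-0.041,0,0,0,0,1],
    [0.0087,-0.041,0,0,0,0,1],
    [0.0087,-0.041,0,0,0,0,1],
    [0.0087,-0.041,0,0,0,0,1]
  ]
}}

```text
time_s: 1.0
ee_pos: [0.3051, -0.3, 0.2052]
eef_rot: [-3.141, 0.0, -0.144]
force: [1.6, 0.0, 0.3]
grip_width: 0.0938
grip_force: 0.0
```

{"name": "jog_arm", "arguments": {
  "motion": [
    [0.0087,-0.041,0,0,0,0,1],
    [0.0087,-0.041,0,0,0,0,1],
    [0.0087,-0.041,0,0,0,0,1],
    [0.0087,-0.041,0,0,0,0,1],
    [0.0087,-0.041,0,0,0,0,1]
  ]
}}

```text
time_s: 1.5
ee_pos: [0.3774, -0.1033, 0.2055]
eef_rot: [3.142, -0.0, -0.143]
force: [0.6, -0.9, -0.6]
grip_width: 0.0937
grip_force: 0.0
```

{"name": "jog_arm", "arguments": {
  "motion": [
    [0.0087,-0.041,0,0,0,0,1],
    [0.0087,-0.041,0,0,0,0,1],
    [0.0087,-0.041,0,0,0,0,1],
    [0.0087,-0.041,0,0,0,0,1],
    [0.0087,-0.041,0,0,0,0,1]
  ]
}}

```text
time_s: 2.0
ee_pos: [0.4498, 0.0936, 0.2053]
eef_rot: [3.142, 0.0, -0.143]
force: [0.7, -1.2, 1.0]
grip_width: 0.0941
grip_force: 0.0
```

{"name": "jog_arm", "arguments": {
  "motion": [
    [0.0087,-0.041,0,0,0,0,1],
    [0.0087,-0.041,0,0,0,0,1],
    [0.0087,-0.041,0,0,0,0,1],
    [0.0087,-0.041,0,0,0,0,1],
    [0,0,0,0,0,0,1]
  ]
}}

```text
time_s: 2.5
ee_pos: [0.5077, 0.2525, 0.2043]
eef_rot: [3.141, 0.001, -0.14]
force: [0.2, -0.5, 0.7]
grip_width: 0.0942
grip_force: 0.0
```

{"name": "jog_arm", "arguments": {
  "motion": [
    [0.0094,-0.04,0,0,0,0,1],
    [0,0,0,0,0,0,1],
    [0,0,0,0,0,0,1]
  ]
}}

```text
time_s: 2.8
ee_pos: [0.5222, 0.287, 0.2048]
eef_rot: [3.141, 0.001, -0.143]
force: [-0.0, -0.4, -0.4]
grip_width: 0.0941
grip_force: 0.0
```

```bash
python3 - <<'E'
from h import *
o=ctrl.get_obs(); print(o['ee_pos'],o['eef_rot'],o['force'])
save('wrist','w1.png')
def cor(c,y,z=.083):
    r=R.from_euler('z',y,degrees=True).as_matrix()
    return np.array([c[0],c[1],0])+np.array([[.06,.03,z],[.06,-.03,z],[-.06,-.03,z],[-.06,.03,z]])@r.T
print(proj('wrist',cor((.523,.2909),-8.2)).round(0))
E
```

```text
[0.52217945 0.28702915 0.2048297 ] [ 3.14081215e+00  8.99877975e-04 -1.42617854e-01] [-0.03607899 -0.39006289 -0.42914825]
[[289. 138.]
 [350. 138.]
 [347. 252.]
 [292. 252.]]
```

View pics/w1.png

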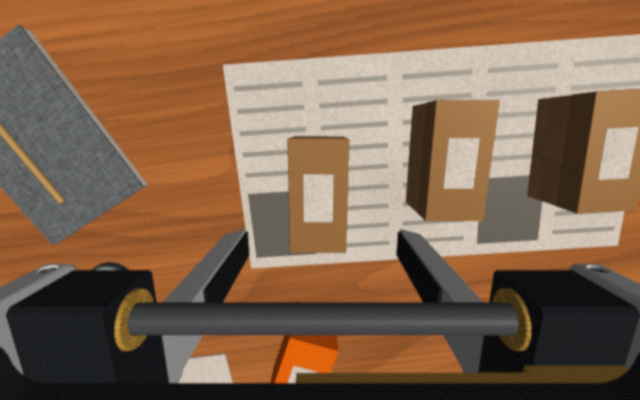

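The box 1 top face spans (288,138) to (347,252), which is within a pixel of the prediction. Going down and gripping.

{"name": "jog_arm", "arguments": {
  "motion": [
    [0.001,-0.004,0.04,0,0,0,1],
    [0,0,0.04,0,0,0,1],
    [0,0,0.04,0,0,0,1],
    [0,0,0.03,0,0,0,1],
    [0,0,0.021,0,0,0,1]
  ]
}}

```text
time_s: 3.35
ee_pos: [0.5232, 0.2895, 0.0326]
eef_rot: [3.14, 0.002, -0.144]
force: [-0.1, 0.3, -0.7]
grip_width: 0.0941
grip_force: 0.0
```

{"name": "jog_arm", "arguments": {
  "motion": [
    [0,0,0,0,0,0,1],
    [0,0,0,0,0,0,-1],
    [0,0,0,0,0,0,-1],
    [0,0,0,0,0,0,-1],
    [0,0,0,0,0,0,-1]
  ],
  "squeeze": 25
}}

```text
time_s: 3.85
ee_pos: [0.5244, 0.2913, 0.0354]
eef_rot: [-3.141, -0.001, -0.143]
force: [0.3, 0.9, -0.4]
grip_width: 0.0653
grip_force: 0.0
```

{"name": "jog_arm", "arguments": {
  "motion": [
    [0,0,0,0,0,0,-1],
    [0,0,0,0,0,0,-1],
    [0,0,0,0,0,0,-1],
    [0,0,0,0,0,0,-1]
  ]
}}

```text
time_s: 4.25
ee_pos: [0.5242, 0.2912, 0.0351]
eef_rot: [-3.141, -0.001, -0.143]
force: [-2.5, -1.0, 5.9]
grip_width: 0.0599
grip_force: 25.0
```

{"name": "jog_arm", "arguments": {
  "motion": [
    [0,0,-0.01,0,0,0,-1],
    [0,0,-0.03,0,0,0,-1],
    [0,0,-0.03,0,0,0,-1],
    [0,0,-0.02,0,0,0,-1],
    [0,0,-0.01,0,0,0,-1]
  ]
}}

```text
time_s: 4.75
ee_pos: [0.5245, 0.2914, 0.1369]
eef_rot: [-3.14, -0.002, -0.143]
force: [-0.1, 0.1, -1.2]
grip_width: 0.0598
grip_force: 25.0
```

{"name": "jog_arm", "arguments": {
  "motion": [
    [0,0,0,0,0,0,-1],
    [0,0,0,0,0,0,-1],
    [0,0,0,0,0,0,-1],
    [0,0,0,0,0,0,-1],
    [0,0,0,0,0,0,-1]
  ]
}}

```text
time_s: 5.25
ee_pos: [0.5238, 0.2911, 0.1338]
eef_rot: [3.141, 0.001, -0.143]
force: [0.0, 0.2, -1.6]
grip_width: 0.06
grip_force: 25.0
```

{"name": "jog_arm", "arguments": {
  "motion": [
    [0,0,0,0,0,0,-1],
    [0,0,0,0,0,0,-1]
  ]
}}

```text
time_s: 5.45
ee_pos: [0.524, 0.2911, 0.1343]
eef_rot: [3.141, 0.0, -0.143]
force: [-0.4, -1.1, -0.7]
grip_width: 0.0598
grip_force: 25.0
```

About 1.2 N, so box 1 is light. Putting it back.

{"name": "jog_arm", "arguments": {
  "motion": [
    [0,0,0.02,0,0,0,-1],
    [0,0,0.03,0,0,0,-1],
    [0,0,0.025,0,0,0,-1],
    [0,0,0.015,0,0,0,-1],
    [0,0,0.005,0,0,0,-1]
  ]
}}

```text
time_s: 5.95
ee_pos: [0.5235, 0.2909, 0.0381]
eef_rot: [3.14, 0.002, -0.143]
force: [-0.5, 0.6, -0.7]
grip_width: 0.0603
grip_force: 25.0
```

{"name": "jog_arm", "arguments": {
  "motion": [
    [0,0,0.003,0,0,0,-1],
    [0,0,0.002,0,0,0,-1],
    [0,0,0,0,0,0,-1],
    [0,0,0,0,0,0,-1]
  ]
}}

```text
time_s: 6.35
ee_pos: [0.5243, 0.2913, 0.0352]
eef_rot: [-3.141, -0.001, -0.143]
force: [-0.1, -0.3, -1.8]
grip_width: 0.0605
grip_force: 25.0
```

{"name": "jog_arm", "arguments": {
  "motion": [
    [0,0,0.0007,0,0,0,-1],
    [0,0,0,0,0,0,-1],
    [0,0,0,0,0,0,-1]
  ]
}}

```text
time_s: 6.65
ee_pos: [0.5244, 0.2913, 0.035]
eef_rot: [-3.141, -0.001, -0.143]
force: [-2.5, -2.2, 7.8]
grip_width: 0.0598
grip_force: 25.0
```

{"name": "jog_arm", "arguments": {
  "motion": [
    [0,0,0,0,0,0,1],
    [0,0,0,0,0,0,1],
    [0,0,0,0,0,0,1],
    [0,0,0,0,0,0,1],
    [0,0,0,0,0,0,1]
  ]
}}

```text
time_s: 7.15
ee_pos: [0.524, 0.2911, 0.0337]
eef_rot: [3.142, 0.0, -0.143]
force: [1.1, 0.1, 1.1]
grip_width: 0.0933
grip_force: 0.0
```

{"name": "jog_arm", "arguments": {
  "motion": [
    [0,0,0,0,0,0,1],
    [0,0,-0.02,0,0,0,1],
    [0,0,-0.04,0,0,0,1],
    [0,0,-0.04,0,0,0,1],
    [0,0,-0.03,0,0,0,1]
  ]
}}

```text
time_s: 7.65
ee_pos: [0.5243, 0.2913, 0.1664]
eef_rot: [-3.14, -0.002, -0.143]
force: [-0.3, -0.4, 0.5]
grip_width: 0.0937
grip_force: 0.0
```

{"name": "jog_arm", "arguments": {
  "motion": [
    [0.0083,0.036,0,0,0,0,1],
    [0.0083,0.036,0,0,0,0,1],
    [0.0083,0.036,0,0,0,0,1],
    [0.0083,0.036,0,0,0,0,1],
    [0,0,0,0,0,-0.019,1]
  ]
}}

```text
time_s: 8.15
ee_pos: [0.5367, 0.1405, 0.1639]
eef_rot: [3.141, -0.0, -0.127]
force: [-0.9, 1.0, 0.7]
grip_width: 0.0941
grip_force: 0.0
```

{"name": "jog_arm", "arguments": {
  "motion": [
    [0,0,0,0,0,0,1],
    [0,0,0,0,0,0,1],
    [0,0,0,0,0,0,1]
  ]
}}

```text
time_s: 8.45
ee_pos: [0.5362, 0.1449, 0.1637]
eef_rot: [-3.142, 0.0, -0.123]
force: [-0.6, -0.2, -0.1]
grip_width: 0.0942
grip_force: 0.0
```

```bash
python3 - <<'E'
from h import *
o=ctrl.get_obs(); print(o['ee_pos'],o['eef_rot'])
im=save('wrist','w2.png')
def cor(c,y,z=.083):
    r=R.from_euler('z',y,degrees=True).as_matrix()
    return np.array([c[0],c[1],0])+np.array([[.06,.03,z],[.06,-.03,z],[-.06,-.03,z],[-.06,.03,z]])@r.T
im=im[:,:,::-1].copy()
for c,y in [((.523,.2909),-8.2),((.5363,.1437),-7.1),((.5253,-.0087),-4.4)]:
    cv2.polylines(im,[proj('wrist',cor(c,y)).astype(int)],True,(0,255,0),1)
cv2.imwrite('pics/w2o.png',im)
E
```

```text
[0.53618648 0.14485333 0.16366557] [-3.14154887e+00  1.46589893e-04 -1.23174855e-01]
```

View pics/w2o.png

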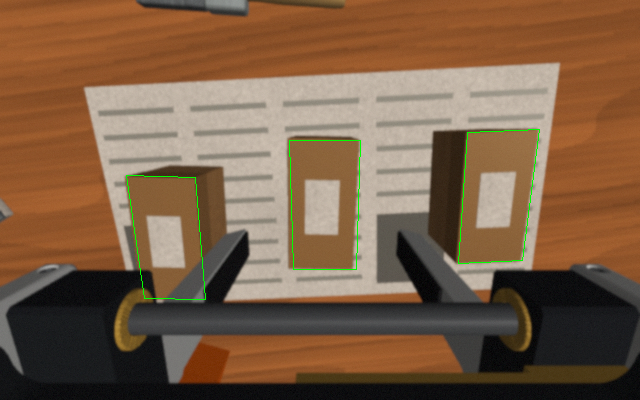

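All three predicted outlines fit the boxes: box 1 stands where it was left, box 2 is at (324,204) and box 3 at (498,196). Going down on box 2.

{"name": "jog_arm", "arguments": {
  "motion": [
    [0,0.001,0.035,0,0,0,1],
    [0,0,0.04,0,0,0,1],
    [0,0,0.035,0,0,0,1],
    [0,0,0.02,0,0,0,1],
    [0,0,0,0,0,0,-1]
  ]
}}

```text
time_s: 9.0
ee_pos: [0.5345, 0.1432, 0.0311]
eef_rot: [3.14, 0.005, -0.123]
force: [-0.4, 0.1, 1.1]
grip_width: 0.0892
grip_force: 0.0
```

{"name": "jog_arm", "arguments": {
  "motion": [
    [0,0,0,0,0,0,-1],
    [0,0,0,0,0,0,-1],
    [0,0,0,0,0,0,-1],
    [0,0,0,0,0,0,-1],
    [0,0,0,0,0,0,-1]
  ]
}}

```text
time_s: 9.5
ee_pos: [0.5368, 0.1432, 0.0349]
eef_rot: [-3.141, -0.002, -0.124]
force: [-1.4, 1.4, 7.3]
grip_width: 0.0601
grip_force: 25.0
```

{"name": "jog_arm", "arguments": {
  "motion": [
    [0,0,0,0,0,0,-1],
    [0,0,0,0,0,0,-1],
    [0,0,0,0,0,0,-1]
  ]
}}

```text
time_s: 9.8
ee_pos: [0.5368, 0.1431, 0.0349]
eef_rot: [-3.141, -0.002, -0.124]
force: [-2.2, 1.2, 7.5]
grip_width: 0.0597
grip_force: 25.0
```

{"name": "jog_arm", "arguments": {
  "motion": [
    [0,0,-0.01,0,0,0,-1],
    [0,0,-0.03,0,0,0,-1],
    [0,0,-0.03,0,0,0,-1],
    [0,0,-0.02,0,0,0,-1],
    [0,0,-0.01,0,0,0,-1]
  ]
}}

```text
time_s: 10.3
ee_pos: [0.5368, 0.1429, 0.1362]
eef_rot: [-3.141, -0.003, -0.124]
force: [0.5, 0.3, -0.9]
grip_width: 0.0596
grip_force: 24.9
```

{"name": "jog_arm", "arguments": {
  "motion": [
    [0,0,0,0,0,0,-1],
    [0,0,0,0,0,0,-1],
    [0,0,0,0,0,0,-1],
    [0,0,0,0,0,0,-1]
  ]
}}

```text
time_s: 10.7
ee_pos: [0.5358, 0.1428, 0.1328]
eef_rot: [3.141, 0.002, -0.124]
force: [0.1, -0.8, -1.0]
grip_width: 0.0599
grip_force: 24.9
```

{"name": "jog_arm", "arguments": {
  "motion": [
    [0,0,0,0,0,0,-1]
  ]
}}

```text
time_s: 10.8
ee_pos: [0.536, 0.1428, 0.1331]
eef_rot: [3.141, 0.001, -0.124]
force: [0.4, 0.2, -1.1]
grip_width: 0.0597
grip_force: 24.9
```

Box 2 is light too. Putting it back.

{"name": "jog_arm", "arguments": {
  "motion": [
    [0,0,0.02,0,0,0,-1],
    [0,0,0.03,0,0,0,-1],
    [0,0,0.025,0,0,0,-1],
    [0,0,0.015,0,0,0,-1],
    [0,0,0.005,0,0,0,-1]
  ]
}}

```text
time_s: 11.3
ee_pos: [0.5356, 0.1428, 0.0373]
eef_rot: [3.141, 0.002, -0.124]
force: [0.4, 0.2, -1.5]
grip_width: 0.0601
grip_force: 24.9
```

{"name": "jog_arm", "arguments": {
  "motion": [
    [0,0,0.003,0,0,0,-1],
    [0,0,0.002,0,0,0,-1],
    [0,0,0.0005,0,0,0,-1],
    [0,0,0,0,0,0,-1],
    [0,0,0,0,0,0,-1]
  ]
}}

```text
time_s: 11.8
ee_pos: [0.5368, 0.143, 0.0348]
eef_rot: [-3.141, -0.002, -0.124]
force: [-2.8, -0.4, 5.9]
grip_width: 0.0601
grip_force: 25.0
```

{"name": "jog_arm", "arguments": {
  "motion": [
    [0,0,0,0,0,0,1],
    [0,0,0,0,0,0,1],
    [0,0,0,0,0,0,1],
    [0,0,0,0,0,0,1],
    [0,0,0,0,0,0,1]
  ]
}}

```text
time_s: 12.3
ee_pos: [0.5362, 0.1429, 0.0332]
eef_rot: [3.142, 0.0, -0.124]
force: [1.0, -0.6, -0.3]
grip_width: 0.0933
grip_force: 0.0
```

{"name": "jog_arm", "arguments": {
  "motion": [
    [0,0,0,0,0,0,1],
    [0,0,-0.02,0,0,0,1],
    [0,0,-0.04,0,0,0,1],
    [0,0,-0.04,0,0,0,1],
    [0,0,-0.03,0,0,0,1]
  ]
}}

```text
time_s: 12.8
ee_pos: [0.5365, 0.1429, 0.1658]
eef_rot: [-3.141, -0.002, -0.124]
force: [0.2, 1.3, -0.5]
grip_width: 0.0942
grip_force: 0.0
```

{"name": "jog_arm", "arguments": {
  "motion": [
    [0.002,0.038,0,0,0,0,1],
    [0.002,0.038,0,0,0,0,1],
    [0.002,0.038,0,0,0,0,1],
    [0.002,0.038,0,0,0,0,1],
    [0,0,0,0,0,-0.047,1]
  ]
}}

```text
time_s: 13.3
ee_pos: [0.525, -0.0124, 0.1633]
eef_rot: [3.141, -0.0, -0.08]
force: [-0.6, 0.9, -0.5]
grip_width: 0.094
grip_force: 0.0
```

{"name": "jog_arm", "arguments": {
  "motion": [
    [0,0,0,0,0,0,1],
    [0,0,0,0,0,0,1],
    [0,0,0,0,0,0,1]
  ]
}}

```text
time_s: 13.6
ee_pos: [0.5254, -0.0083, 0.1632]
eef_rot: [-3.142, 0.0, -0.077]
force: [0.3, -0.5, -0.7]
grip_width: 0.094
grip_force: 0.0
```

{"name": "jog_arm", "arguments": {
  "motion": [
    [0,0,0.035,0,0,0,1],
    [0,0,0.04,0,0,0,1],
    [0,0,0.034,0,0,0,1],
    [0,0,0.02,0,0,0,1],
    [0,0,0,0,0,0,1]
  ]
}}

```text
time_s: 14.1
ee_pos: [0.5238, -0.0082, 0.0318]
eef_rot: [-3.142, 0.005, -0.077]
force: [0.3, 0.3, 0.6]
grip_width: 0.0939
grip_force: 0.0
```

{"name": "jog_arm", "arguments": {
  "motion": [
    [0,0,0,0,0,0,-1],
    [0,0,0,0,0,0,-1],
    [0,0,0,0,0,0,-1],
    [0,0,0,0,0,0,-1],
    [0,0,0,0,0,0,-1]
  ],
  "squeeze": 35
}}

```text
time_s: 14.6
ee_pos: [0.5256, -0.0088, 0.0349]
eef_rot: [-3.141, -0.001, -0.077]
force: [-1.0, 2.3, 4.5]
grip_width: 0.0596
grip_force: 35.0
```

{"name": "jog_arm", "arguments": {
  "motion": [
    [0,0,0,0,0,0,-1],
    [0,0,0,0,0,0,-1],
    [0,0,0,0,0,0,-1]
  ]
}}

```text
time_s: 14.9
ee_pos: [0.5256, -0.0088, 0.0349]
eef_rot: [-3.141, -0.001, -0.077]
force: [-1.6, 3.3, 6.4]
grip_width: 0.0604
grip_force: 35.0
```

{"name": "jog_arm", "arguments": {
  "motion": [
    [0,0,-0.01,0,0,0,-1],
    [0,0,-0.03,0,0,0,-1],
    [0,0,-0.03,0,0,0,-1],
    [0,0,-0.03,0,0,0,-1],
    [0,0,-0.01,0,0,0,-1]
  ]
}}

```text
time_s: 15.4
ee_pos: [0.5261, -0.0091, 0.1472]
eef_rot: [3.141, -0.004, -0.077]
force: [-0.6, -0.3, -5.7]
grip_width: 0.0597
grip_force: 35.0
```

{"name": "jog_arm", "arguments": {
  "motion": [
    [0,0,0,0,0,0,-1],
    [0,0,0,0,0,0,-1],
    [0,0,0,0,0,0,-1],
    [0,0,0,0,0,0,-1]
  ]
}}

```text
time_s: 15.8
ee_pos: [0.5248, -0.0089, 0.143]
eef_rot: [-3.142, 0.002, -0.077]
force: [-0.1, 0.6, -5.7]
grip_width: 0.0598
grip_force: 35.0
```

```bash
python3 - <<'E'
from h import *
save('wrist','w3.png'); save('top','top3.png')
o=ctrl.get_obs(); print({k:np.round(v,3) for k,v in o.items()})
E
```

```text
{'time_s': np.float64(15.9), 'qpos': array([-0.087,  0.306,  1.664, -0.   ,  1.173,  1.561]), 'joint_vel': array([ 0.001, -0.007, -0.005, -0.001,  0.002,  0.002]), 'tau': array([-3.0000e-03, -5.3997e+01, -3.5111e+01,  1.5000e-02, -7.2000e-02,
        0.0000e+00]), 'ee_pos': array([ 0.525, -0.009,  0.144]), 'eef_rot': array([-3.142e+00,  1.000e-03, -7.700e-02]), 'force': array([-0.092,  1.202, -5.187]), 'moment': array([0.061, 0.02 , 0.045]), 'grip_force': np.float64(34.983), 'grip_width': np.float64(0.06)}
```

View pics/w3.png

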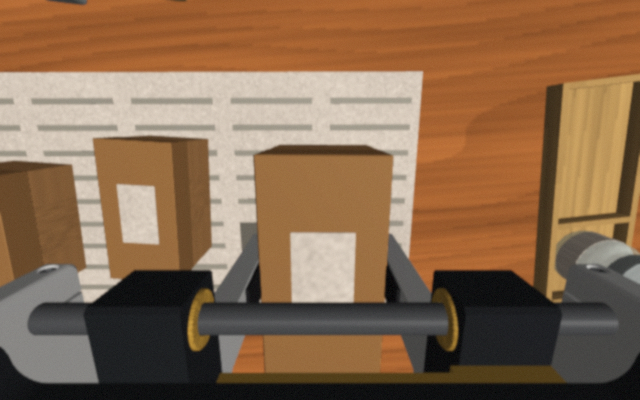

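Box 3 reads 5.5 N, so it is the heavy one. In this view its far top edge runs along row 153, columns 255 to 391, and the tray is at right. I'll compute the box's offset in the grip and carry it across.

```bash
python3 - <<'E'
from h import *
o=ctrl.get_obs()
w=ray('wrist',[(255,153),(391,153)],o['ee_pos'][2]-.0344+.083)
r=R.from_euler('xyz',o['eef_rot'])
print(np.linalg.norm(w[0]-w[1]), r.inv().apply(w-o['ee_pos']))
E
```

```text
0.058590111544616956 [[ 0.06108336 -0.03024771 -0.04867422]
 [ 0.06113836  0.02834238 -0.04867491]]
```

{"name": "jog_arm", "arguments": {
  "motion": [
    [0.002,0.015,0,0,0,0,-1],
    [0.006,0.035,0,0,0,0,-1],
    [0.006,0.04,0,0,0,0,-1],
    [0.006,0.04,0,0,0,0,-1],
    [0.006,0.04,0,0,0,0,-1]
  ]
}}

```text
time_s: 16.4
ee_pos: [0.5378, -0.1829, 0.1441]
eef_rot: [3.141, 0.0, -0.077]
force: [-0.3, 0.2, -5.1]
grip_width: 0.0602
grip_force: 35.0
```

{"name": "jog_arm", "arguments": {
  "motion": [
    [0.006,0.04,0,0,0,0,-1],
    [0.006,0.04,0,0,0,0,-1],
    [0.005,0.025,0,0,0,0,-1],
    [0,0,0,0,0,-0.05,-1],
    [0,0,0,0,0,-0.057,-1]
  ]
}}

```text
time_s: 16.9
ee_pos: [0.5463, -0.2882, 0.1435]
eef_rot: [-3.141, 0.001, 0.03]
force: [-0.1, 0.9, -4.7]
grip_width: 0.06
grip_force: 35.0
```

{"name": "jog_arm", "arguments": {
  "motion": [
    [0,0,0,0,0,0,-1],
    [0,0,0,0,0,0,-1],
    [0,0,0,0,0,0,-1]
  ]
}}

```text
time_s: 17.2
ee_pos: [0.5469, -0.2866, 0.1442]
eef_rot: [3.142, 0.0, 0.029]
force: [-0.5, 0.0, -5.4]
grip_width: 0.0597
grip_force: 35.0
```

```bash
python3 - <<'E'
from h import *
o=ctrl.get_obs(); print(o['ee_pos'],o['eef_rot'],o['force'])
im=save('wrist','w4.png')[:,:,::-1].copy()
c=np.array([.5021,-.2882,0]); r=R.from_euler('z',1.7,degrees=True)
P=lambda pts:proj('wrist',c+r.apply(np.array(pts)))
cv2.polylines(im,[P([[.118,.043,.022],[.118,-.043,.022],[-.118,-.043,.022],[-.118,.043,.022]]).astype(int)],True,(0,255,0),1)
cv2.imwrite('pics/w4o.png',im)
E
```

```text
[ 0.54686124 -0.28657218  0.14421139] [3.14156420e+00 9.53319346e-05 2.85530854e-02] [-0.49425193  0.03958289 -5.43201411]
```

View pics/w4o.png

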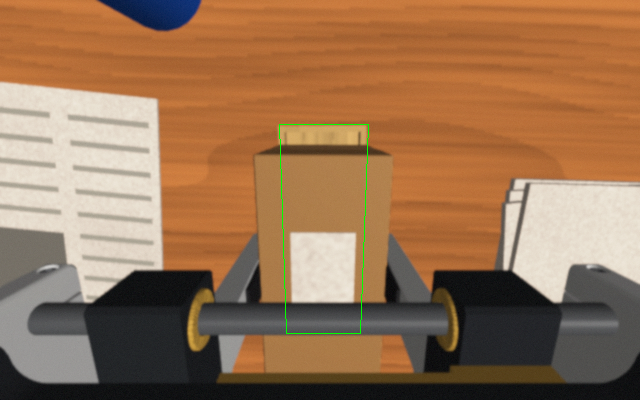

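The tray outline falls on the prediction, with its far edge at (278–368,125), and the box is centred above the bay to within about 1 mm. Lowering.

{"name": "jog_arm", "arguments": {
  "motion": [
    [-0.001,0,0.015,0,0,0,-1],
    [0,0,0.025,0,0,0,-1],
    [0,0,0.02,0,0,0,-1],
    [0,0,0.01,0,0,0,-1],
    [0,0,0.005,0,0,0,-1]
  ]
}}

```text
time_s: 17.75
ee_pos: [0.5458, -0.2863, 0.0686]
eef_rot: [-3.141, 0.001, 0.03]
force: [0.1, -1.4, -4.6]
grip_width: 0.06
grip_force: 35.0
```

{"name": "jog_arm", "arguments": {
  "motion": [
    [0,0,0.005,0,0,0,-1],
    [0,0,0.005,0,0,0,-1],
    [0,0,0.005,0,0,0,-1],
    [0,0,0.005,0,0,0,-1],
    [0,0,0.005,0,0,0,-1]
  ]
}}

```text
time_s: 18.25
ee_pos: [0.546, -0.2865, 0.044]
eef_rot: [3.141, -0.0, 0.03]
force: [-0.6, 0.1, -5.5]
grip_width: 0.0596
grip_force: 35.0
```

{"name": "jog_arm", "arguments": {
  "motion": [
    [0,0,0.002,0,0,0,-1],
    [0,0,0.002,0,0,0,-1],
    [0,0,0.001,0,0,0,-1],
    [0,0,0,0,0,0,-1],
    [0,0,0,0,0,0,-1]
  ]
}}

```text
time_s: 18.75
ee_pos: [0.5461, -0.2865, 0.0394]
eef_rot: [3.141, -0.0, 0.03]
force: [0.1, -0.5, -5.6]
grip_width: 0.0603
grip_force: 35.0
```

{"name": "jog_arm", "arguments": {
  "motion": [
    [0,0,0.001,0,0,0,-1],
    [0,0,0.0005,0,0,0,-1],
    [0,0,0,0,0,0,-1],
    [0,0,0,0,0,0,-1]
  ]
}}

```text
time_s: 19.15
ee_pos: [0.546, -0.2865, 0.038]
eef_rot: [3.141, -0.0, 0.03]
force: [-2.2, 0.5, -2.3]
grip_width: 0.0598
grip_force: 35.0
```

{"name": "jog_arm", "arguments": {
  "motion": [
    [0,0,0.0006,0,0,0,-1],
    [0,0,0,0,0,0,-1],
    [0,0,0,0,0,0,-1]
  ]
}}

```text
time_s: 19.45
ee_pos: [0.5461, -0.2866, 0.038]
eef_rot: [3.141, -0.0, 0.03]
force: [-4.5, 1.7, 5.7]
grip_width: 0.0599
grip_force: 35.0
```

{"name": "jog_arm", "arguments": {
  "motion": [
    [0,0,0,0,0,0,1],
    [0,0,0,0,0,0,1],
    [0,0,0,0,0,0,1],
    [0,0,0,0,0,0,1],
    [0,0,0,0,0,0,1]
  ]
}}

```text
time_s: 19.95
ee_pos: [0.546, -0.2865, 0.0371]
eef_rot: [3.142, -0.0, 0.03]
force: [-0.2, 0.1, 0.3]
grip_width: 0.0933
grip_force: 0.0
```

{"name": "jog_arm", "arguments": {
  "motion": [
    [0,0,0,0,0,0,1],
    [0,0,-0.02,0,0,0,1],
    [0,0,-0.04,0,0,0,1],
    [0,0,-0.05,0,0,0,1],
    [0,0,-0.04,0,0,0,1]
  ]
}}

```text
time_s: 20.45
ee_pos: [0.5461, -0.2865, 0.1899]
eef_rot: [3.141, -0.001, 0.03]
force: [-0.3, -1.0, 1.1]
grip_width: 0.0941
grip_force: 0.0
```

{"name": "jog_arm", "arguments": {
  "motion": [
    [0,0,-0.02,0,0,0,1],
    [0,0,0,0,0,0,1],
    [0,0,0,0,0,0,1],
    [0,0,0,0,0,0,1]
  ]
}}

```text
time_s: 20.85
ee_pos: [0.5455, -0.2862, 0.2053]
eef_rot: [-3.14, 0.002, 0.03]
force: [0.6, 0.4, -0.3]
grip_width: 0.094
grip_force: 0.0
```

```bash
python3 - <<'E'
from h import *
a=save('wrist','w5.png'); b=save('side','s5.png')
cv2.imwrite('pics/both5.png',np.vstack([cv2.resize(a[60:340,150:550],None,fx=.9,fy=.9),cv2.resize(b[80:350,150:510],(360,270))])[:,:,::-1])
o=ctrl.get_obs(); print(o['ee_pos'],o['force'])
E
```

```text
[ 0.54561457 -0.28626245  0.20561364] [-0.98592064  0.09217677 -0.36774253]
```

View pics/both5.png

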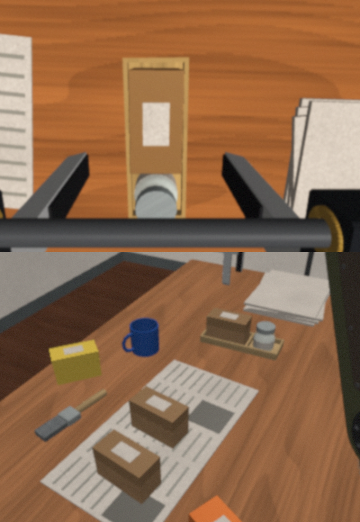

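The heavy box sits upright inside the tray walls (upper picture, 128–185 × 65–175). The two light boxes stand on the paper at (158,417) and (127,465), and the jar, cup and brush haven't moved. Handing in.

```bash
python3 -c "
from station import ctrl
print(ctrl.hand_in())"
```

```text
the job is handed in; nothing more can be done
None
```

I lifted the boxes left to right; the rightmost was the heavy one (about 5.5 N against about 1.2 N), and it now stands upright in the tray's long bay with the two light boxes upright on the newspaper; the job is handed in, and no verdict was shown.

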